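# Fetch the square tube from the latched dry box

## Task

Get the square tube out of the grey dry box: lift the steel paddle on the lid to free the latch, swing the lid up until it stands about upright, draw the square tube straight up out of its well, and set it down gently, standing upright and released, on a free part of the black tray (do not let it drop). Then swing the lid shut and push it fully home so that the latch catches and the paddle lies flat. Leave the round tube in its well and leave the ring in the tray and the screwdriver on the bench where they are.

Things in the scene. Friction and masses are not known exactly. Their poses are not given: they have to be found in the camera images.
- drybox: grey plastic box fixed to the bench, 150 (x) by 250 (y) by 125 mm high without lid, walls 6 mm; origin centre of its underside; +x points to the hinge side, -x to the front. A black insert fills it to 75 mm above the underside, with two square wells 34 mm wide, 65 mm deep (floor 10 mm above the underside), centred at x = 0, y = +55 and -55 mm. Above the insert it is open, 138 by 238 mm
- lid (a joint): lid angle in rad: 0 shut, about 1.57 upright, stop at 1.7. A stiff friction hinge along the box's y axis on its rear (+x) top edge; the lid stays where it is left and needs about 4 N at the paddle to raise it. Latched at the start: it cannot be raised until the paddle is up
- lid_hinge (a point): point on the lid's hinge axis, middle of the rear top edge of the box (75 mm behind the box's centre, 125 mm up); axes fixed to the lid: y along the hinge, and -x along the lid to its front edge, 152 mm away. The lid plate is 10 mm thick, its underside on the hinge axis's level when shut
- paddle (a joint): paddle angle in rad: 0 lying flat (parallel to the lid), stop at 0.65. Spring-loaded: 3 to 4 N at the tip lifts it (more while the lid strains against the latch), it snaps back when released. The latch is free above 0.45. Its pivot lies parallel to the lid's hinge, 125 mm in front of the hinge and 22 mm above the lid's underside
- paddle_grip (a point): centre of the steel bar at the paddle's free end, 14 mm thick, 36 mm long along the box's y, 50 mm from the pivot, on a paddle plate 36 mm wide, 6 mm thick; 25 mm out from the box's front face, free air below. It can be pinched across its 36 mm from above and pulled up: it turns between the fingers; first the paddle rises, then the lid comes along
- pawl (a joint): hidden spring pawl under the lid's front edge, m: 0 fully out (catching or ready to catch), 0.012 fully withdrawn. It snaps behind a steel lip by itself when the lid is pushed down fully shut, about 3 to 8 N on the lid's front part
- lid_press (a point): a point on the lid's top face, 135 mm in front of the hinge and 60 mm to the box's +y side of the middle: a flat free spot to push the lid shut
- square_tube: the tube to fetch: loose aluminium tube of square section, 32 by 32 mm, 105 mm tall, black end, upright in one of the two wells, its sides parallel to the box's; origin centre of its underside, z up. At the start its top stands 40 mm above the insert and 10 mm below the box's rim. About 0.2 kg
- round_tube: the other tube, to be left: round, 32 mm across, 105 mm tall, same aluminium and black end, in the other well; origin centre of its underside
- tray: black shallow tray, fixed to the bench, 130 mm (x) by 180 mm (y), rim 14 mm high, walls 4 mm; origin centre of its underside. A lens-mount ring lies in its -y half, the +y half is free
- tray_in (a point): centre of the tray's inner floor, axes as the tray
- mount_ring: loose steel lens-mount ring lying flat in the tray's -y half, 54 mm outside, 38 mm inside, 10 mm high; origin centre of its underside. A bystander
- screwdriver: loose screwdriver, 170 mm, lying on the bench between the box and the tray; origin at its underside. A bystander
Not all that is in view belongs to the job. Several things look just like the tray: the one meant starts farthest from the robot's base.

How it is judged (in metres and radians):
On the way, in this order (a step that is already met when the one before it is completed fails the run):
1. the paddle is lifted and the pawl withdrawn (value of joint paddle above 0.35 rad and value of joint pawl above 0.004 m).
2. the lid stands open (value of joint lid above 1.25 rad), for 0.2 s.
3. the square tube is clear of its well (z of square_tube in the frame of drybox above 0.085 m).
4. the square tube stands upright on the tray, released (angle between square_tube's own z axis and vertical below 0.08 rad and z of square_tube in the frame of tray_in between -0.006 and 0.006 m and x of square_tube in the frame of tray_in between -0.05 and 0.05 m and y of square_tube in the frame of tray_in between -0.075 and 0.075 m and contact force between the fingers and square_tube below 0.05 N and linear speed of square_tube below 0.02 m/s), for 0.2 s.
At the end, for the whole second after the job is handed in: The square tube stands upright (0.08 rad) and still on the tray floor (6 mm in height; centre within 50 mm in x, 75 mm in y of the tray's); lid shut (below 0.03 rad), pawl out (below 2 mm), paddle flat (below 0.1 rad); the round tube still down in its well (10 mm) (angle between square_tube's own z axis and vertical below 0.08 rad and z of square_tube in the frame of tray_in between -0.006 and 0.006 m and x of square_tube in the frame of tray_in between -0.05 and 0.05 m and y of square_tube in the frame of tray_in between -0.075 and 0.075 m and linear speed of square_tube below 0.02 m/s and value of joint lid below 0.03 rad and value of joint pawl below 0.002 m and value of joint paddle below 0.1 rad and z of round_tube in the frame of drybox below 0.02 m); the robot touches nothing.
It fails at once if the square tube is dropped (moves faster than 0.6 m/s while no finger touches it) (linear speed of square_tube above 0.6 m/s and contact force between the fingers and square_tube below 0.02 N).
It fails at once if the round tube is drawn out of its well (raised more than 20 mm) (z of round_tube in the frame of drybox above 0.03 m).
It fails at once if the mount ring or the screwdriver is moved more than 40 mm (distance of any of mount_ring, screwdriver from where it was at the start of the episode above 0.04 m).
It also fails if it takes over 72 s, if anything falls off the work surface, if the arm or the gripper's body presses on something with over 40 N, if the wrist force passes 120 N, or if a joint passes its speed limit or range.

## Robot

A 6-joint arm with a two-finger parallel gripper is mounted at the origin on the work surface. World frame = base frame: x ahead of the robot, y to its left, z up, the work surface at z = 0. Lengths are in mm, angles in rad, forces in N, time in s.
With the tool pointing down it reaches from about 400 to 825 mm from the base axis. Payload 7 kg.
Tool frame: the origin (TCP) lies at the very end of the fingers, on their centre line; the grasp point (between the pads) lies 19 mm behind it; z points along the fingers, y is the direction in which the jaws open and shut (so a half turn about z gives the same grasp; the last joint's range is limited). The gripper opens to 88 mm and grips with 3 to 60 N. Pads are 19 mm wide; open, the fingers measure 130 mm over their backs; the gripper's body (78 mm by 193 mm) begins 47 mm behind the grasp point.
Start: joints at [1.584, 0.359, 0.012, 0, -1.224, -0.288], TCP at [183.174, 649.648, 226.561] pointing down, gripper open.
Joint ranges: [-3.07, 3.07], [-1.43, 2.12], [-1.02, 1.25], [-3.03, 1.67], [-3.05, -0], [-3.03, 3.03]. Speed limits (rad/s): [2.39, 2.39, 3.01, 3.14, 3.14, 3.14].

## Interface

Orientations are given as a unit quaternion [x, y, z, w].
In Python, from plant import bot gives the robot as it stands. Calls block until the motion is done:
- bot.move_ptp(position, orientation): joint-space move of the TCP to a pose.
- bot.line_to(position, velocity=150, ori=None): straight line of the TCP; ori=None keeps the orientation; velocity is the mean speed in mm/s.
- bot.move_joints(angles): joint-space move.
- bot.move_gripper(opening, force=None): finger opening in mm; force is the grip in N (None keeps the last); returns when the fingers have stopped.
- bot.pause(seconds).
- bot.solve_ik(position, orientation): joint angles nearest the present ones, or None.
- bot.read_state(): the state.
- bot.camera(name): name is "scene" or "top" or "wrist"; returns the picture (480x640x3 uint8, red, green, blue); there is no depth.
- bot.get_calibration(name): a dict with "fx", "fy", "cx", "cy" (pixels), "distortion" ([k1, k2, p1, p2, k3] as OpenCV has them; the pictures are not rectified), "view" (4x4, takes a point from world to camera coordinates); the wrist camera has in their place "T_tool_cam" (4x4, takes a point from camera to tool coordinates, whose origin is the TCP and whose axes are the flange's). Camera axes: x right, y up, looking along -z (the intrinsics and any distortion apply to the point x, -y, -z); pixel columns grow to the right and rows downward; lengths in mm; the calibration is good to about 2 mm. A picture is of the moment at which its call begins: read the wrist's pose just before it. get_calibration takes no time and is no camera call.
A pose or a line that the arm cannot do raises bot.Unreachable and nothing moves.
- bot.close_job(): hands the job in, once; it reports no verdict.
The state is a dict: "t": time; "joint_pos": joint angles; "qvel": joint speeds; "tau": joint torques, N m; "tcp_pos": TCP position; "eef_rot": TCP orientation; "contact_force": force on the tool from outside, world axes, zero at the start; "moment": the same for the moment, N m; "width": finger opening in mm.
Only numpy, scipy, OpenCV 4.12 (cv2) and the standard library are available. Lean on these libraries where they do the work, as an engineer would, in place of code of your own. Each camera call takes 0.05 s, during which the arm holds its last target.

## Working session

There is one attempt and no reset: what is moved stays moved. The work goes in short steps, each a Python script; the robot and the scene stay as the last script left them, time stands still between calls to the robot, and variables do not carry over. Pictures are saved under pics/ and viewed, and the job is handed in when it is done.

```bash
ls; mkdir -p pics; python3 - <<'E'
from plant import bot
import cv2
s=bot.read_state();print(s)
for n in("scene","top","wrist"):
    im=bot.camera(n);cv2.imwrite(f"pics/a_{n}.png",im[:,:,::-1]);print(n,bot.get_calibration(n))
E
```

```text
pics
{'t': 0.0, 'joint_pos': array([ 1.58411164e+00,  3.59396835e-01,  1.10554123e-02, -3.37216343e-04,
       -1.22411345e+00, -2.88081268e-01]), 'qvel': array([-9.10367434e-05, -1.12152352e-03,  5.09284109e-04,  7.10701802e-04,
       -1.08775217e-06, -4.60611774e-04]), 'tau': array([ 6.21360687e-04, -5.82716238e+01,  2.93050647e+01,  6.99710146e+00,
        7.03025493e-03, -1.55522353e-04]), 'tcp_pos': array([183.05239952, 649.1905949 , 225.61709393]), 'eef_rot': array([ 9.90569574e-01, -1.37008054e-01, -3.22349161e-05,  8.43674861e-04]), 'contact_force': array([-0.19341652,  1.05822334, -0.2996968 ]), 'moment': array([-0.01351486, -0.03181075,  0.00472097]), 'width': 87.85335142034128}
scene {'fx': 461.19213872983084, 'fy': 461.19213872983084, 'cx': 323.8615152430674, 'cy': 239.66149828115346, 'distortion': array([-0.04666567,  0.        ,  0.        ,  0.        ,  0.        ]), 'view': array([[ 3.04483210e-01,  9.52458032e-01,  1.06617259e-02,
        -1.73812803e+02],
       [-7.89449129e-01,  2.46077602e-01,  5.62330763e-01,
         3.17031916e+02],
       [ 5.32972840e-01, 
[... 540 characters left out ...]
,  3.29200604e-03,  9.77398010e-01,
        -1.01008539e+03],
       [ 0.00000000e+00,  0.00000000e+00,  0.00000000e+00,
         1.00000000e+00]])}
wrist {'fx': 412.4110855731088, 'fy': 412.4110855731088, 'cx': 314.53151861127566, 'cy': 247.6836481280957, 'distortion': array([-0.05995741,  0.        ,  0.        ,  0.        ,  0.        ]), 'T_tool_cam': array([[-2.37935668e-04,  9.60208847e-01,  2.79282856e-01,
         7.47085072e+01],
       [ 9.99999922e-01,  3.16081082e-04, -2.34773455e-04,
        -3.64439424e-02],
       [-3.13707576e-04,  2.79282778e-01, -9.60208848e-01,
        -1.57986906e+02],
       [ 0.00000000e+00,  0.00000000e+00,  0.00000000e+00,
         1.00000000e+00]])}
```

View pics/a_scene.png

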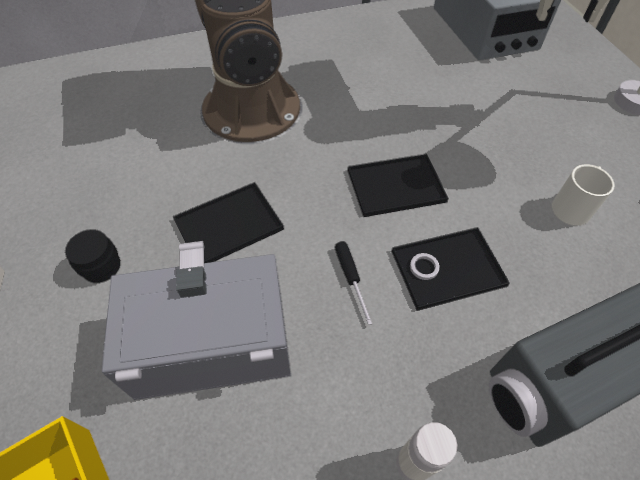

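View pics/a_top.png

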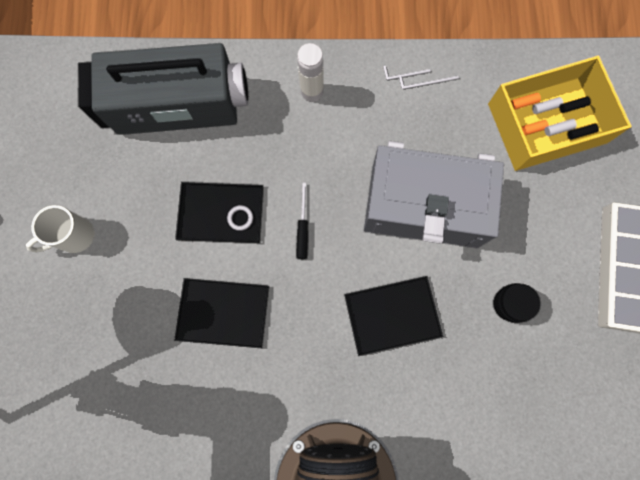

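View pics/a_wrist.png

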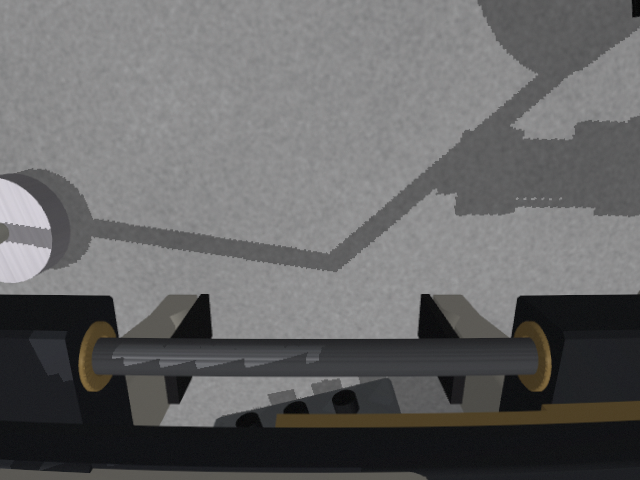

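The scene and top views agree. There are three black trays, at top-view pixels (220,212), (222,313) and (394,316). The one at (220,212) is the farthest from the base (base near (336,460)), and it holds the ring, so it fits the description. The dry box is at (436,195) with its hinges on the far side and the paddle at (434,225). The screwdriver is at (303,225). I'll confirm in an enlarged crop.

```bash
cat > h.py <<'E'
import numpy as np, cv2
from scipy.spatial.transform import Rotation as R
from plant import bot
def K(c): return np.array([[c['fx'],0,c['cx']],[0,c['fy'],c['cy']],[0,0,1.]])
def camT(n,state=None):
    c=bot.get_calibration(n)
    if n!='wrist': return c,np.linalg.inv(c['view'])
    T=np.eye(4);T[:3,:3]=R.from_quat(state['eef_rot']).as_matrix();T[:3,3]=state['tcp_pos']
    return c,T@c['T_tool_cam']
def rays(n,uv,state=None):
    c,T=camT(n,state)
    p=cv2.undistortPoints(np.array(uv,float).reshape(-1,1,2),K(c),c['distortion']).reshape(-1,2)
    d=np.c_[p[:,0],-p[:,1],-np.ones(len(p))]@T[:3,:3].T
    return T[:3,3],d
def onz(n,uv,z,state=None):
    o,d=rays(n,uv,state); z=np.broadcast_to(z,len(d)); return o+d*((z-o[2])/d[:,2])[:,None]
def proj(n,P,state=None):
    c,T=camT(n,state);V=np.linalg.inv(T)
    q=np.atleast_2d(P)@V[:3,:3].T+V[:3,3]; q=q*[1,-1,-1]
    return cv2.projectPoints(q,np.zeros(3),np.zeros(3),K(c),c['distortion'])[0].reshape(-1,2)
def quat(yaw,tilt=0):
    # tool down; jaw axis y direction = world yaw angle
    y=np.array([np.cos(yaw),np.sin(yaw),0]);z=np.array([0,0,-1.]);x=np.cross(y,z)
    return R.from_matrix(np.c_[x,y,z]).as_quat()
E
python3 - <<'E'
import cv2
im=cv2.imread('pics/a_top.png')
cv2.imwrite('pics/b1.png',cv2.resize(im[130:260,350:520],None,fx=4.5,fy=4.5,interpolation=cv2.INTER_CUBIC))
cv2.imwrite('pics/b2.png',cv2.resize(im[170:270,165:325],None,fx=5,fy=5,interpolation=cv2.INTER_CUBIC))
im=cv2.imread('pics/a_scene.png')
cv2.imwrite('pics/b3.png',cv2.resize(im[230:410,70:310],None,fx=3.3,fy=3.3,interpolation=cv2.INTER_CUBIC))
E
```

```text
(no output)
```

View pics/b1.png

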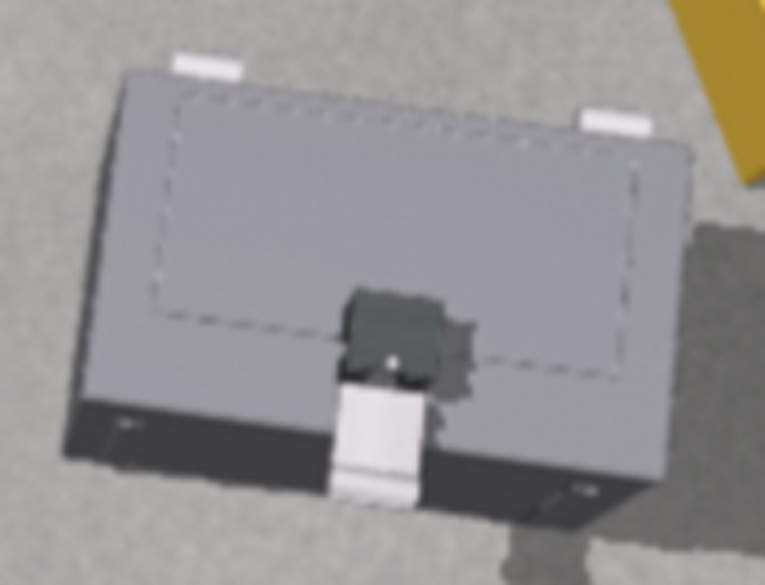

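View pics/b2.png

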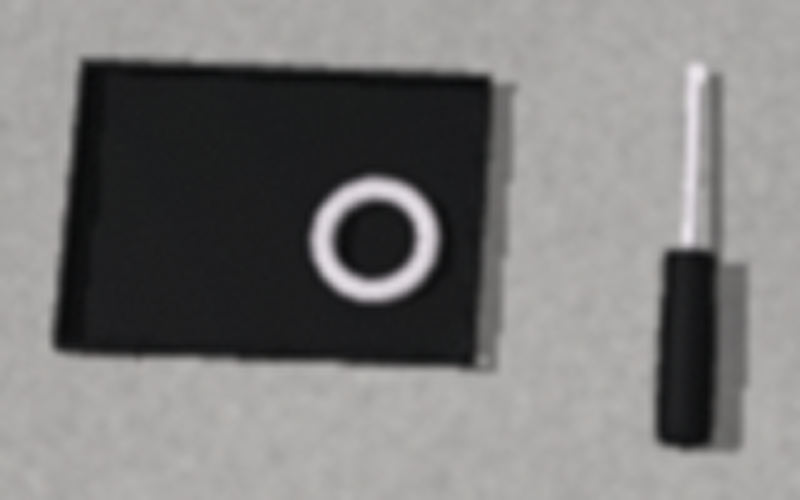

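View pics/b3.png

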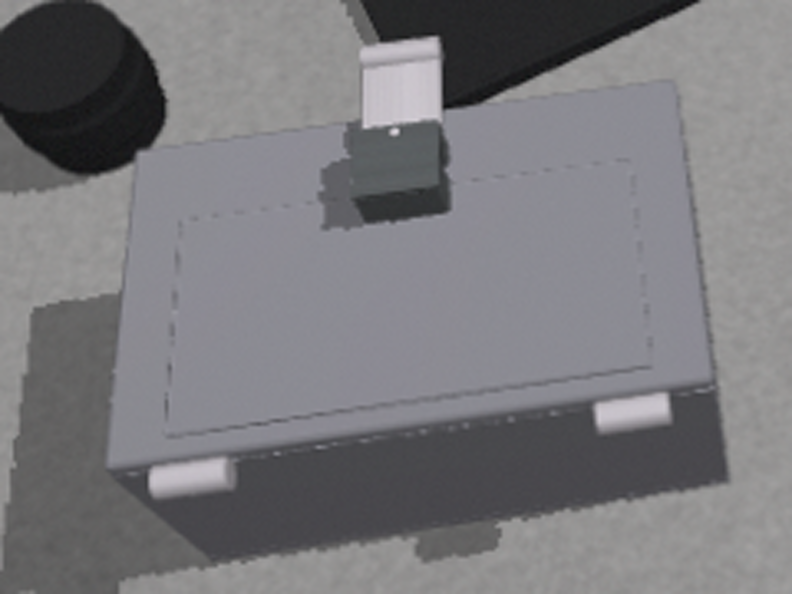

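The crops confirm it. The lid's top corners in crop b1 are at (127,70), (692,148), (663,478) and (85,400). Tray (220,212) has a ring in one half, and its rim corners in crop b2 are at (83,60), (490,77), (475,366) and (55,350).

```bash
python3 - <<'E'
from h import *
np.set_printoptions(precision=1,suppress=True)
def un(p,s,o): return (np.array(p,float)+.5)/s-.5+o
lt=un([(127,70),(692,148),(663,478),(85,400)],4.5,(350,130))
ls=un([(108,468),(713,383),(675,80),(137,152)],3.3,(70,230))
# scene: rear edge from hinge side; image left = -y ; order rear+y, rear-y, front-y, front+y
ls=ls[[1,0,3,2]]
def rep(P,nm):
    e=[np.linalg.norm(P[i]-P[(i+1)%4]) for i in range(4)]
    c=P.mean(0); fx=(P[0]+P[1]-P[2]-P[3])[:2]; yv=(P[0]+P[3]-P[1]-P[2])[:2]
    print(nm,'\n',P,'\nedges',np.array(e),'c',c,'yaw from x %.3f from y %.3f'%(np.arctan2(fx[1],fx[0]),np.arctan2(-yv[0],yv[1])))
rep(onz('top',lt,135),'lid top'); rep(onz('scene',ls,135),'lid scene')
tr=un([(83,60),(490,77),(475,366),(55,350)],5,(165,170))
rep(onz('top',tr,14),'tray')
im=cv2.imread('pics/a_top.png'); print(onz('top',un([(376,240)],5,(165,170)),10),onz('top',un([(697,65),(685,445)],5,(165,170)),10))
# paddle: bar in top and scene, front tip corners
print('paddle top',onz('top',un([(332,488),(419,500),(345,383),(427,395)],4.5,(350,130)),150))
print('paddle sc',onz('scene',un([(400,50)],3.3,(70,230)),150))
E
```

```text
lid top 
 [[ 652.2  -81.7  135. ]
 [ 615.9 -326.8  135. ]
 [ 469.2 -304.3  135. ]
 [ 502.8  -60.9  135. ]] 
edges [247.7 148.4 245.8 150.8] c [ 560.  -193.4  135. ] yaw from x -0.145 from y -0.142
lid scene 
 [[ 655.9  -83.6  135. ]
 [ 618.7 -327.3  135. ]
 [ 471.1 -306.7  135. ]
 [ 506.4  -61.7  135. ]] 
edges [246.5 149.  247.5 151. ] c [ 563.  -194.8  135. ] yaw from x -0.142 from y -0.147
tray 
 [[614.  337.8  14. ]
 [606.8 159.9  14. ]
 [477.8 162.9  14. ]
 [484.6 342.   14. ]] 
edges [178.1 129.  179.2 129.4] c [545.8 250.6  14. ] yaw from x -0.027 from y -0.039
[[534.2 207.8  10. ]] [[613.8  69.4  10. ]
 [444.3  72.8  10. ]]
paddle top [[ 461.7 -161.8  150. ]
 [ 456.6 -197.7  150. ]
 [ 506.7 -169.   150. ]
 [ 501.6 -203.2  150. ]]
paddle sc [[ 462.  -180.9  150. ]]
```

Both views agree on the lid to about 3 mm, with yaw −0.144 and edges of 247×150. The tray measures 179×129 mm, which matches the given size. The paddle bar measured at about (459,-180) sits near the predicted (463,-180). Next I check reachability and approach the paddle.

```bash
cat >> h.py <<'E'
psi=-0.144
ex=np.array([np.cos(psi),np.sin(psi),0]);ey=np.array([-np.sin(psi),np.cos(psi),0]);ez=np.array([0,0,1.])
H=np.array([561.5,-194.1,0])+76*ex+125*ez
Q=quat(psi+np.pi/2)
def bar(th,p):  # bar centre world
    a=-125-50*np.cos(p); b=22+50*np.sin(p)
    return H+ex*(a*np.cos(th)+b*np.sin(th))+ez*(-a*np.sin(th)+b*np.cos(th))
G=np.array([0,0,-19.])
def box(x,y,z): return H-125*ez-75*ex+ex*x+ey*y+ez*z
def fs(s=None):
    s=s or bot.read_state(); return 't %.1f F %s tcp %s w %.1f'%(s['t'],np.round(s['contact_force'],1),np.round(s['tcp_pos'],1),s['width'])
E
python3 - <<'E'
from h import *
np.set_printoptions(precision=2,suppress=True)
print(H,psi, R.from_quat(bot.read_state()['eef_rot']).as_matrix())
for q in (Q,quat(psi-np.pi/2)):
  for P in (bar(0,0)+[0,0,60],bar(0,0)+G,bar(.8,.5)+G,bar(1.55,.5)+G,bar(1.55,0)+G,box(0,55,81),box(0,-55,81),box(0,55,230),[546,287,230],[546,287,90]):
    print(P,bot.solve_ik(P,q))
  print()
E
```

```text
[ 636.71 -205.01  125.  ] -0.144 [[ 0.96 -0.27 -0.  ]
 [-0.27 -0.96 -0.  ]
 [ 0.    0.   -1.  ]]
[ 463.52 -179.89  207.  ] [ 0.03  0.08 -0.4   0.   -1.09 -1.74]
[ 463.52 -179.89  128.  ] [ 0.03  0.16 -0.51  0.   -0.9  -1.74]
[ 552.91 -192.85  259.17] [-0.    0.19 -0.14  0.   -1.24 -1.71]
[ 678.72 -211.1   275.8 ] [-0.03  0.4   0.18  0.   -1.35 -1.69]
[ 654.88 -207.64  281.42] [-0.02  0.35  0.13  0.   -1.34 -1.69]
[ 570.38 -139.81   81.  ] [ 0.09  0.35 -0.37  0.   -0.85 -1.81]
[ 554.6  -248.67   81.  ] [-0.1   0.38 -0.32  0.   -0.87 -1.61]
[ 570.38 -139.81  230.  ] [ 0.09  0.21 -0.18  0.   -1.18 -1.81]
[546, 287, 230] [ 0.8   0.26 -0.12  0.   -1.19 -2.51]
[546, 287, 90] [ 0.8   0.38 -0.29  0.   -0.9  -2.51]

[ 463.52 -179.89  207.  ] [ 0.03  0.08 -0.4   0.   -1.09  1.4 ]
[ 463.52 -179.89  128.  ] [ 0.03  0.16 -0.51  0.   -0.9   1.4 ]
[ 552.91 -192.85  259.17] [-0.    0.19 -0.14  0.   -1.24  1.43]
[ 678.72 -211.1   275.8 ] [-0.03  0.4   0.18  0.   -1.35  1.46]
[ 654.88 -207.64  281.42] [-0.02  0.35  0.13  0.   -1.34  1.45]
[ 570.38 -139.81   81.  ] [ 0.09  0.35 -0.37  0.   -0.85  1.33]
[ 554.6  -248.67   81.  ] [-0.1   0.38 -0.32  0.   -0.87  1.53]
[ 570.38 -139.81  230.  ] [ 0.09  0.21 -0.18  0.   -1.18  1.33]
[546, 287, 230] [ 0.8   0.26 -0.12  0.   -1.19  0.63]
[546, 287, 90] [ 0.8   0.38 -0.29  0.   -0.9   0.63]
```

```bash
python3 - <<'E'
from h import *
bot.line_to([183.05,649.2,300],200)
bot.move_ptp(bar(0,0)+[0,0,110],Q); bot.move_gripper(60)
bot.line_to(bar(0,0)+[0,0,40],150)
s=bot.read_state();print(fs(s))
im=bot.camera('wrist')[:,:,::-1].copy()
P=[bar(0,0)+ey*a+ex*b+ez*7 for a in(-18,18) for b in (-7,7)]
uv=proj('wrist',P,s);print(uv)
for u in uv: cv2.circle(im,tuple(int(v) for v in u),3,(0,0,255),-1)
cv2.imwrite('pics/c1.png',im)
E
```

```text
t 5.1 F [0.5 1.4 0.2] tcp [ 464.  -180.1  187.6] w 60.0
[[278.13113757 272.83913643]
 [278.84270557 299.06951876]
 [351.14673028 272.86164178]
 [350.42685103 299.09445592]]
```

View pics/c1.png

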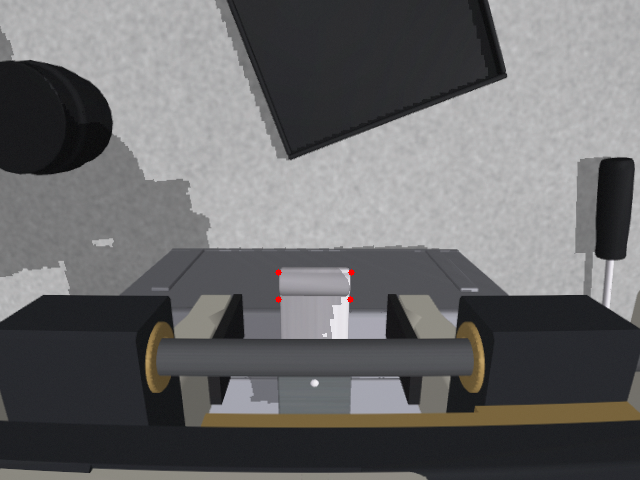

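The bar spans rows 267–297 and columns 279–351, within about 1.5 mm of the prediction. Next: pinch it, lift the paddle, and swing the lid.

```bash
python3 - <<'E'
from h import *
bot.line_to(bar(0,0)+G,100); print(fs())
bot.move_gripper(30,30); print(fs())
for p in (.2,.4,.55):
    bot.line_to(bar(0,p)+G,60); print('p',p,fs())
im=bot.camera('scene'); cv2.imwrite('pics/d1.png',im[180:400,40:340,::-1].repeat(2,0).repeat(2,1))
for th in (.1,.2,.3):
    bot.line_to(bar(th,.55)+G,80); print('th',th,fs())
im=bot.camera('scene'); cv2.imwrite('pics/d2.png',im[180:400,40:340,::-1].repeat(2,0).repeat(2,1))
E
```

```text
t 5.8 F [-1.5 -0.1  0.5] tcp [ 464.  -180.   128.6] w 60.1
t 6.4 F [ 0.1 -1.9  1.2] tcp [ 463.6 -180.1  128.2] w 36.1
p 0.2 t 6.7 F [ 1.1 -3.8 -6.3] tcp [ 464.3 -180.2  137.7] w 35.4
p 0.4 t 7.0 F [-3.1 -2.5 -5.5] tcp [ 466.3 -180.5  147.2] w 35.9
p 0.55 t 7.3 F [-7.6 -1.3 -0.9] tcp [ 469.2 -180.9  154.2] w 35.6
th 0.1 t 7.7 F [-6.6 -1.4  2.3] tcp [ 475.6 -181.9  171.4] w 35.9
th 0.2 t 8.1 F [-12.4   2.    6.8] tcp [ 481.1 -182.7  187. ] w 35.8
th 0.3 t 8.4 F [-17.1   3.3  10. ] tcp [ 488.7 -183.9  202.2] w 35.2
```

View pics/d2.png

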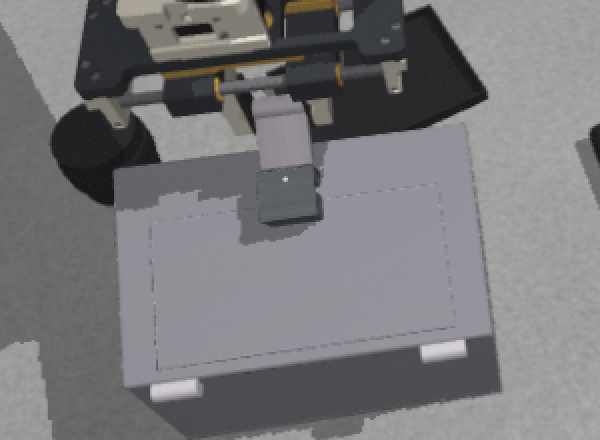

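```bash
cat >> h.py <<'E'
def lidpt(a,y,b,th):
    return H+ey*y+ex*(a*np.cos(th)+b*np.sin(th))+ez*(-a*np.sin(th)+b*np.cos(th))
E
python3 - <<'E'
from h import *
for th in (0,.1,.2,.3): print(th,proj('scene',[lidpt(-152,-123.5,10,th),lidpt(-152,123.5,10,th)]).round(1).tolist())
print('meas',(97,265),(273.5,242)); print(fs())
E
```

```text
0 [[111.9, 274.1], [274.3, 252.5]]
0.1 [[108.1, 270.0], [273.6, 248.1]]
0.2 [[104.1, 266.7], [273.0, 244.5]]
0.3 [[99.9, 264.3], [272.6, 241.6]]
meas (97, 265) (273.5, 242)
t 8.5 F [-17.8   2.2   9.9] tcp [ 488.7 -183.9  202.2] w 35.9
```

View pics/d1.png

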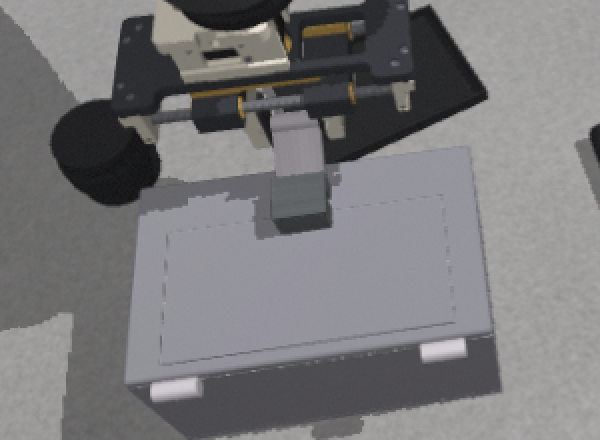

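The lid is free and at about 0.3 rad as commanded. The spring reaction acts almost along the paddle. I'll let the paddle settle lower and carry on with the arc.

```bash
python3 - <<'E'
from h import *
p=.55
for th in np.arange(.4,1.6,.1):
    p=max(.15,p-.06)
    bot.line_to(bar(th,p)+G,90); print('th %.2f p %.2f'%(th,p),fs())
    F=bot.read_state()['contact_force']
    if np.linalg.norm(F)>45: print('STOP');break
im=bot.camera('scene'); cv2.imwrite('pics/e1.png',im[:,:,::-1])
E
```

```text
th 0.40 p 0.49 t 8.8 F [-16.4   3.   11.7] tcp [ 497.6 -185.2  215.3] w 35.3
th 0.50 p 0.43 t 9.1 F [-11.7   1.1   9.3] tcp [ 508.1 -186.7  227.5] w 35.9
th 0.60 p 0.37 t 9.4 F [-9.2 -0.   6.2] tcp [ 518.8 -188.3  238. ] w 35.7
th 0.70 p 0.31 t 9.7 F [-6.9 -1.7  6.4] tcp [ 530.1 -189.9  247.5] w 35.9
th 0.80 p 0.25 t 10.1 F [-5.3 -2.3  5.4] tcp [ 542.1 -191.6  256. ] w 35.8
th 0.90 p 0.19 t 10.4 F [-4.5 -1.8  5.2] tcp [ 554.6 -193.5  263.3] w 35.4
th 1.00 p 0.15 t 10.7 F [-3.1 -3.3  4.4] tcp [ 568.7 -195.5  269.9] w 35.8
th 1.10 p 0.15 t 11.1 F [-2.5 -3.7  3.9] tcp [ 585.2 -197.9  275.9] w 35.4
th 1.20 p 0.15 t 11.4 F [-2.1 -4.1  4.2] tcp [ 602.2 -200.4  280.2] w 35.6
th 1.30 p 0.15 t 11.8 F [-1.2 -4.7  4.6] tcp [ 619.6 -202.9  282.7] w 35.7
th 1.40 p 0.15 t 12.1 F [-0.3 -5.4  3.5] tcp [ 637.2 -205.5  283.6] w 35.7
th 1.50 p 0.15 t 12.4 F [-0.1 -5.3  3.8] tcp [ 654.7 -208.1  282.7] w 35.5
th 1.60 p 0.15 t 12.8 F [ 0.5 -5.   2.7] tcp [ 672.2 -210.7  280. ] w 35.4
```

View pics/e1.png

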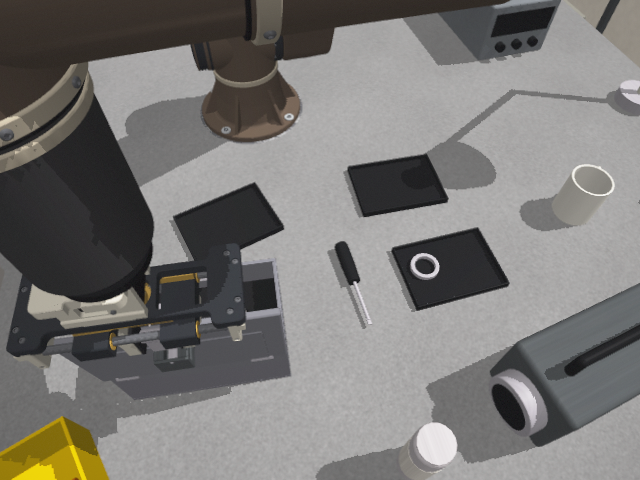

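The lid looks upright. Now I release the paddle, back off upward and look into the box.

```bash
python3 - <<'E'
from h import *
bot.move_gripper(60); 
p=np.array(bot.read_state()['tcp_pos']); bot.line_to(p+[0,0,75],200)
bot.line_to(box(-20,0,320),250); s=bot.read_state(); print(fs(s))
cv2.imwrite('pics/f_w.png',bot.camera('wrist')[:,:,::-1])
E
```

```text
t 14.7 F [-0.1  0.8 -0. ] tcp [ 542.4 -191.4  319.9] w 59.9
```

View pics/f_w.png

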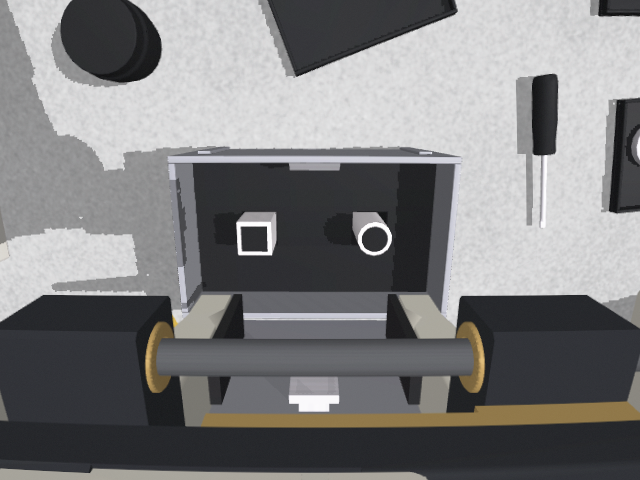

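The wrist view shows the square opening at (254,237) and the round one at (374,238). The screwdriver, on the +y side, appears to the right, so the square tube should be in the −y well. I check this by ray casting.

```bash
python3 - <<'E'
from h import *
np.set_printoptions(precision=1,suppress=True)
s=bot.read_state(); im=cv2.imread('pics/f_w.png')
m=(im.min(2)>215).astype(np.uint8); m[:205]=0;m[262:]=0;m[:,:225]=0;m[:,405:]=0
cs,_=cv2.findContours(m,cv2.RETR_EXTERNAL,cv2.CHAIN_APPROX_NONE)
for c in cs:
    if cv2.contourArea(c)<300: continue
    r=cv2.boundingRect(c); 
    P=onz('wrist',c.reshape(-1,2),115,s); rr=cv2.minAreaRect(P[:,:2].astype(np.float32))
    print(r,rr)
    d=np.array([*rr[0],0])-box(0,0,0); print('box xy',d@ex,d@ey)
print(box(0,-55,115))
# box rim corners (front left,right outer; rear inner) 
print([ (np.array(q)-box(0,0,q[2]))@np.c_[ex,ey] for q in onz('wrist',[(170,159),(460,159)],125,s)])
im=bot.camera('scene'); cv2.imwrite('pics/f_s.png',im[180:420,40:340,::-1].repeat(2,0).repeat(2,1))
E
```

```text
(358, 222, 34, 33) ((570.9095458984375, -140.24366760253906), (30.168291091918945, 30.260595321655273), 83.41266632080078)
box xy 0.5836189082068053 54.64921083121122
(237, 222, 35, 33) ((555.1563110351562, -248.96470642089844), (31.41498374938965, 30.189424514770508), 81.68463134765625)
box xy 0.5952106583130932 -55.20718887327679
[ 554.6 -248.7  115. ]
[array([ -71.5, -122.4]), array([-71.5, 123.1])]
```

View pics/f_s.png

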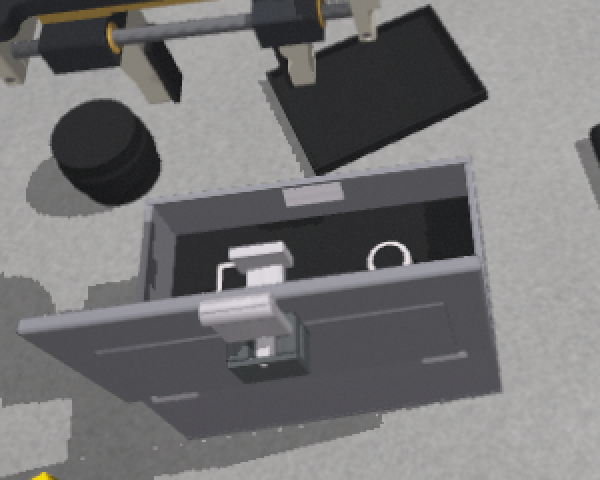

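The square tube is at box (0.6,-55.2) mm and the round one at (0.6,54.6), both matching the well positions. The lid stands upright. Next: grasp, check and draw.

```bash
python3 - <<'E'
from h import *
bot.move_gripper(50)
bot.line_to(box(0,-55,230),200); bot.line_to(box(0.3,-55.1,120),200); bot.line_to(box(0.3,-55.1,82),80); print(fs())
bot.move_gripper(25,25); print(fs())
bot.line_to(box(0.3,-55.1,92),40); print(fs())
bot.line_to(box(0.3,-55.1,235),110); print(fs())
s=bot.read_state(); cv2.imwrite('pics/g_w.png',bot.camera('wrist')[:,:,::-1])
cv2.imwrite('pics/g_s.png',bot.camera('scene')[180:420,40:340,::-1].repeat(2,0).repeat(2,1))
E
```

```text
t 17.3 F [ 0.1 -0.1 -0.1] tcp [ 555.  -249.    82.1] w 50.0
t 17.7 F [-0.8 -0.1  1.5] tcp [ 555.1 -248.9   82.4] w 31.7
t 18.1 F [ 0.5 -0.7 -1.1] tcp [ 554.9 -248.8   92.3] w 31.8
t 19.6 F [-0.9 -0.8 -0.2] tcp [ 554.5 -248.7  234.1] w 31.9
```

View pics/g_w.png

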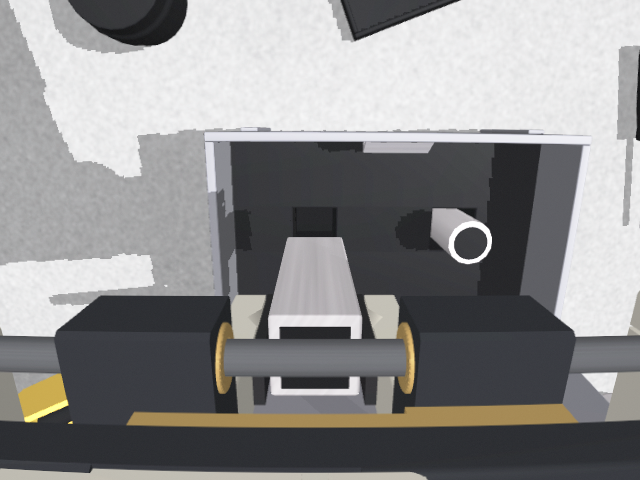

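View pics/g_s.png

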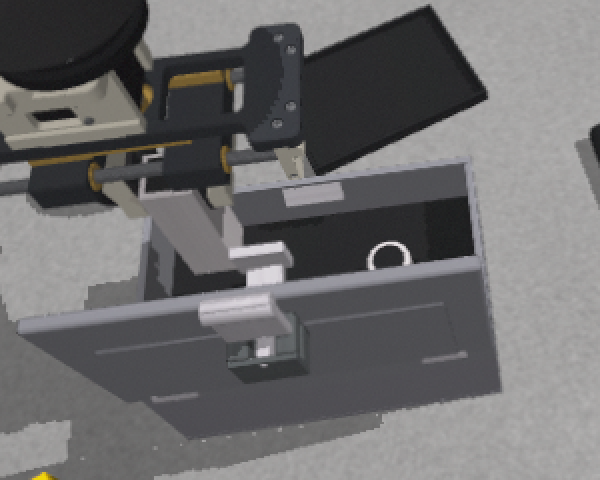

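The tube is held upright, with its underside 72 mm below the TCP, and the round tube is still in its well. Now carry it to the tray.

```bash
python3 - <<'E'
from h import *
yt=-.033; Qt=quat(yt+np.pi/2)
T=np.array([545.8,250.6,0])+38*np.array([-np.sin(yt),np.cos(yt),0]); print(T)
bot.line_to(box(-50,-20,245),200)
bot.line_to([500,0,245],250); 
bot.line_to(T+[0,0,245],250,ori=Qt); 
bot.line_to(T+[0,0,110],150); bot.line_to(T+[0,0,84],50); bot.pause(.2)
print(fs()); s=bot.read_state(); cv2.imwrite('pics/h_w.png',bot.camera('wrist')[:,:,::-1]); cv2.imwrite('pics/h_t.png',bot.camera('top')[150:290,150:330,::-1].repeat(4,0).repeat(4,1))
E
```

```text
[547.05377241 288.57931088   0.        ]
t 24.4 F [-0.9  0.7 -0.8] tcp [547.2 288.7  84.3] w 32.0
```

View pics/h_w.png

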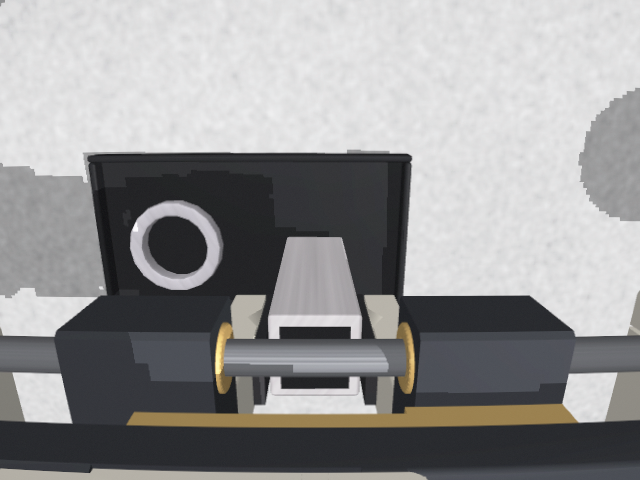

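The tube hangs over the free half of the tray, clear of the ring at (176,245). I lower it until it touches.

```bash
python3 - <<'E'
from h import *
p=np.array(bot.read_state()['tcp_pos']); f0=bot.read_state()['contact_force'][2]
z=84
x,y=547.05,288.58
while z>70:
    z-=.7; bot.line_to([x,y,z],15)
    f=bot.read_state()['contact_force'][2]
    print(round(z,1),round(f,1),end=' | ')
    if f-f0>3: break
print(fs()); bot.move_gripper(44); bot.pause(.3); print(fs())
bot.line_to([x,y,z+60],100); bot.line_to([x,y,230],200); print(fs())
bot.line_to([x-70,y,260],200); s=bot.read_state(); cv2.imwrite('pics/i_w.png',bot.camera('wrist')[:,:,::-1])
cv2.imwrite('pics/i_s.png',bot.camera('scene')[:,:,::-1])
E
```

```text
83.3 -1.6 | 82.6 -1.9 | 81.9 -2.3 | 81.2 -0.9 | 80.5 -1.0 | 79.8 -1.1 | 79.1 -2.2 | 78.4 -0.6 | 77.7 -0.9 | 77.0 -1.4 | 76.3 0.7 | 75.6 5.4 | t 27.5 F [-1.8 -1.   5.4] tcp [547.3 288.7  76.4] w 31.4
t 28.2 F [-0.3 -0.9  0.8] tcp [547.1 288.6  75.6] w 44.3
t 29.6 F [-0.1 -0.6 -1. ] tcp [546.7 288.4 229.5] w 44.0
```

View pics/i_s.png

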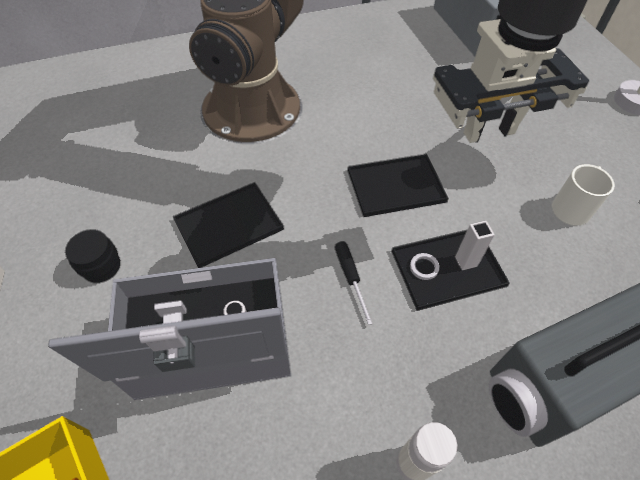

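View pics/i_w.png

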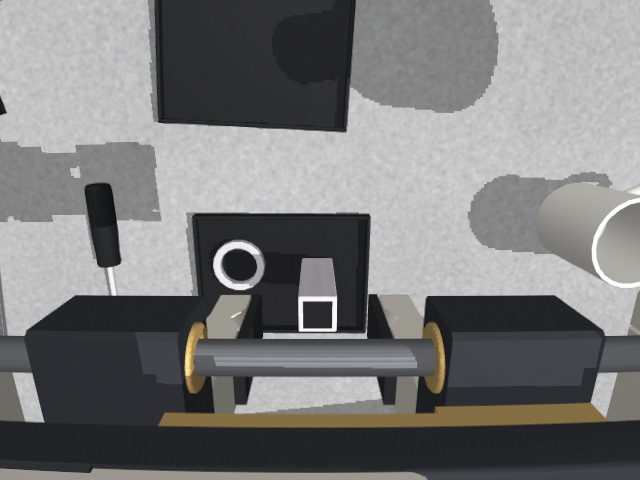

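The tube stands upright and released in the tray, and the ring and screwdriver have not moved. Before closing, I measure the actual lid angle and bar position in the scene view.

```bash
python3 - <<'E'
from h import *
for th in (1.45,1.5,1.55,1.6,1.65): print(th,proj('scene',[lidpt(-152,-125,0,th),lidpt(-152,-125,10,th),lidpt(-152,125,0,th),lidpt(-152,125,10,th)]).round(1).tolist(),'bar',proj('scene',[bar(th,0)+ey*18,bar(th,0)-ey*18]).round(1).tolist())
im=cv2.imread('pics/i_s.png'); cv2.imwrite('pics/i_sc.png',cv2.resize(im[285:385,40:300],None,fx=3,fy=3,interpolation=cv2.INTER_CUBIC))
E
```

```text
1.45 [[53.3, 314.2], [51.4, 321.9], [278.2, 283.3], [279.1, 290.4]] bar [[177.5, 301.3], [142.8, 306.1]]
1.5 [[52.0, 320.2], [50.3, 328.3], [278.9, 288.8], [279.9, 296.3]] bar [[177.4, 308.9], [142.5, 313.8]]
1.55 [[50.8, 326.4], [49.2, 334.9], [279.7, 294.5], [280.7, 302.4]] bar [[177.6, 316.8], [142.3, 321.8]]
1.6 [[49.7, 332.9], [48.4, 341.7], [280.4, 300.6], [281.5, 308.8]] bar [[177.8, 325.1], [142.3, 330.1]]
1.65 [[48.8, 339.6], [47.7, 348.7], [281.3, 306.9], [282.3, 315.4]] bar [[178.1, 333.5], [142.3, 338.6]]
```

View pics/i_sc.png

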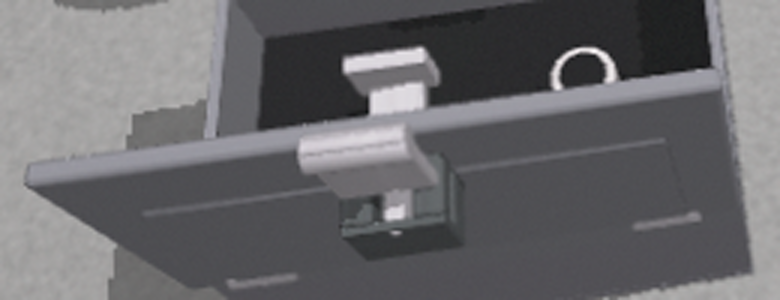

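The lid is at about 1.65 rad and the bar appears at (159,335), where the model puts it. I approach the bar from above and check with the wrist camera.

```bash
python3 - <<'E'
from h import *
bot.move_gripper(60)
p=np.array(bot.read_state()['tcp_pos']); bot.line_to([p[0],p[1],355],250)
bot.line_to([520,0,370],300,ori=Q)
bot.line_to(bar(1.65,0)+[0,0,60],300); s=bot.read_state(); print(fs(s))
im=bot.camera('wrist')[:,:,::-1].copy()
for u in proj('wrist',[bar(1.65,0)+ey*a+ex*b+ez*7 for a in(-18,18) for b in (-7,7)],s): cv2.circle(im,tuple(int(v) for v in u),3,(0,0,255),-1)
cv2.imwrite('pics/j_w.png',im)
E
```

```text
t 33.5 F [-0.7  0.1 -0.2] tcp [ 671.9 -209.   357.9] w 60.2
```

View pics/j_w.png

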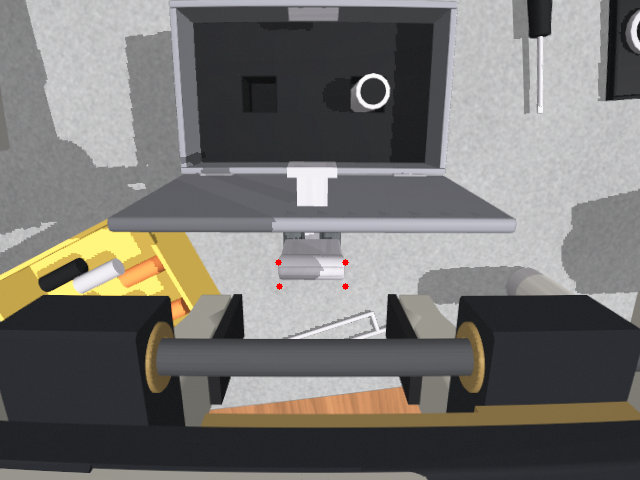

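The bar is at rows 255–278, about 4–5 mm closer to the front than θ=1.65 predicts, so θ≈1.62. I use that for the grip and the closing swing.

```bash
python3 - <<'E'
from h import *
t0=1.62
bot.line_to(bar(t0,0)+[0,0,30],150); bot.line_to(bar(t0,0)+[0,0,-16],120); print(fs())
bot.move_gripper(30,20); print(fs())
for th in np.r_[np.arange(1.5,.3,-.12),.25,.15]:
    bot.line_to(bar(th,.04)+[0,0,-16],120); s=bot.read_state(); print('th %.2f'%th,fs(s))
    if np.linalg.norm(s['contact_force'])>45: print('STOP');break
im=bot.camera('scene'); cv2.imwrite('pics/k1.png',im[180:420,40:340,::-1].repeat(2,0).repeat(2,1))
E
```

```text
t 34.4 F [ 0.3 -0.4  1. ] tcp [ 667.4 -209.6  283.6] w 59.7
t 34.9 F [-0.5 -2.4  2.4] tcp [ 667.1 -209.9  283.3] w 35.8
th 1.50 t 35.2 F [-1.2 -2.6  4.5] tcp [ 647.5 -207.2  286.1] w 36.0
th 1.38 t 35.6 F [-3.  -4.   6.4] tcp [ 626.6 -204.   286. ] w 35.8
th 1.26 t 35.9 F [-3.7 -2.6  6.9] tcp [ 605.8 -201.   283.3] w 35.5
th 1.14 t 36.2 F [-4.4 -4.   4.9] tcp [ 585.2 -197.9  278.2] w 35.9
th 1.02 t 36.5 F [-5.2 -3.7  5.3] tcp [ 565.4 -195.   270.6] w 35.9
th 0.90 t 36.9 F [-4.8 -3.4  4. ] tcp [ 546.4 -192.2  260.6] w 35.8
th 0.78 t 37.2 F [-5.7 -4.6  1.2] tcp [ 528.7 -189.6  248.3] w 35.4
th 0.66 t 37.5 F [-3.5 -4.1  0.7] tcp [ 512.7 -187.2  234. ] w 35.6
th 0.54 t 37.9 F [-3.1 -5.2 -2.3] tcp [ 498.7 -185.1  217.9] w 35.9
th 0.42 t 38.2 F [-1.5 -5.1 -3.7] tcp [ 486.8 -183.3  200.5] w 35.7
th 0.25 t 38.6 F [ 0.5 -6.9 -4.8] tcp [ 473.8 -181.4  173.9] w 36.0
th 0.15 t 38.9 F [-1.2 -4.3 -2.4] tcp [ 468.4 -180.6  157.6] w 35.9
```

View pics/k1.png

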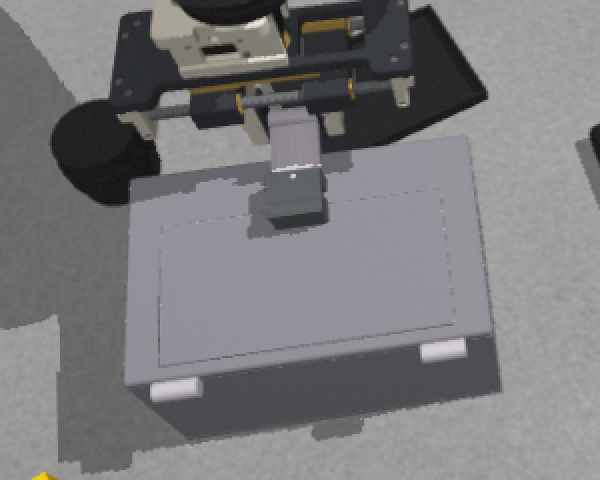

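The lid swung down cleanly to about 0.15 rad. Now release and press at lid_press.

```bash
python3 - <<'E'
from h import *
bot.move_gripper(60); p=np.array(bot.read_state()['tcp_pos']); bot.line_to(p+[0,0,70],150)
L=lidpt(-135,60,10,0); print(L)
bot.line_to(L+[0,0,70],200); bot.move_gripper(0,20)
z=168
while z>126:
    bot.line_to([L[0],L[1],z],60); f=bot.read_state(); print(round(z,1),round(f['tcp_pos'][2],1),round(f['contact_force'][2],1),end=' | ')
    if f['contact_force'][2]>25: break
    z-=4 if z>144 else 1.5
print(fs())
bot.line_to(L+[0,0,50],100)
bot.line_to(L-140*ex+[0,0,200],200); bot.pause(.3)
print(fs())
im=bot.camera('scene'); cv2.imwrite('pics/l1.png',im[:,:,::-1])
s=bot.read_state();cv2.imwrite('pics/l2.png',bot.camera('top')[:,:,::-1])
E
```

```text
[ 511.7208268  -126.25433754  135.        ]
168 168.1 0.3 | 164 163.9 -0.7 | 160 159.7 0.3 | 156 156.0 0.8 | 152 151.9 1.0 | 148 147.8 2.7 | 144 143.7 -0.0 | 142.5 142.4 0.5 | 141.0 140.9 -0.5 | 139.5 139.5 -0.4 | 138.0 137.9 -0.9 | 136.5 136.3 0.3 | 135.0 135.3 4.6 | 133.5 135.1 16.5 | 132.0 135.0 27.6 | t 46.1 F [-11.    4.8  27.6] tcp [ 512.1 -126.3  135. ] w 0.4
t 48.2 F [-0.7 -0.5 -0.7] tcp [ 373.3 -106.2  334.4] w 0.3
```

View pics/l1.png

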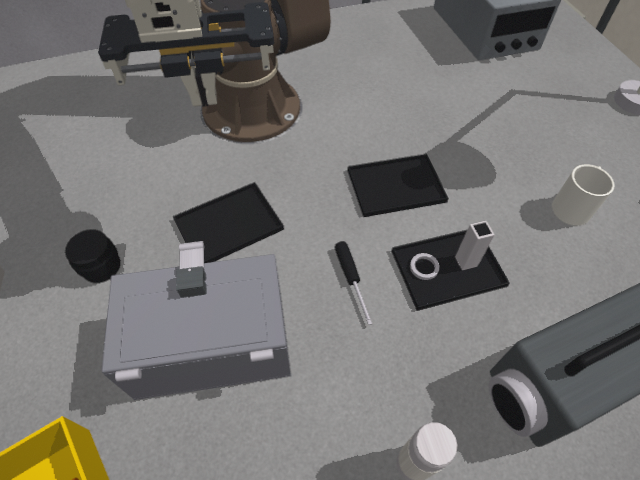

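View pics/l2.png

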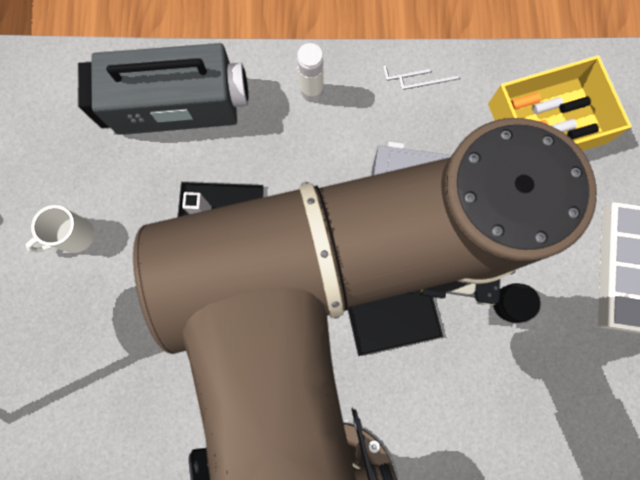

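The lid bottomed at z=135 under 27 N, and the paddle looks flat. I compare the box region with the starting picture pixel by pixel, then hand in.

```bash
python3 - <<'E'
import cv2,numpy as np
a=cv2.imread('pics/a_scene.png').astype(int);b=cv2.imread('pics/l1.png').astype(int)
d=abs(a-b).max(2)
for n,(r0,r1,c0,c1) in dict(box=(235,400,95,300),paddle=(238,300,172,210),driver=(238,330,330,375),ring=(252,282,408,442)).items(): print(n,(d[r0:r1,c0:c1]>25).mean().round(4))
E
```

```text
box 0.0058
paddle 0.0
driver 0.0
ring 0.0755
```

```bash
python3 - <<'E'
import cv2,numpy as np
for f in('a_scene','l1'):
    m=cv2.imread(f'pics/{f}.png')[248:285,405:445].min(2)>140; print(f,m.sum(),np.argwhere(m).min(0),np.argwhere(m).max(0))
from h import *
bot.close_job(); print(fs())
E
```

```text
a_scene 244 [5 6] [29 33]
l1 178 [5 6] [29 33]
the job is handed in; nothing more can be done
the job is handed in; nothing more can be done
```

The job is handed in at about 48 s of the 72 s. The square tube stands upright and released in the free half of the farthest tray, and the lid is shut. No verdict is reported, and I could not see the hidden pawl, so the latch catching is inferred.

What I did:
- **Lid opening:** I pinched the paddle bar, lifted it until the latch came free, and swung the lid up to about 1.62 rad.
- **Tube:** I drew the square tube straight up out of the −y well. I lowered it onto the tray floor until the contact force rose to about 5 N, then released it.
- **Lid closing:** I swung the lid down by the paddle and pressed at lid_press. It stopped at z = 135 mm (the shut height) under about 27 N, well above the 3–8 N the latch needs.

Last checks:
- **Box and paddle:** the final scene picture matches the starting one. No pixels differ around the paddle, and 0.6 % differ around the box.
- **Bystanders:** no pixels differ around the screwdriver. The ring's outline spans the same pixels as at the start, but about 7.6 % of pixels in its area differ, with fewer bright ones. I take that to be the tube's shadow.
- **Round tube:** I last saw it in its well, before the lid was shut.
- **Disagreement:** the scene view gave a lid angle of 1.65 rad before closing, but the wrist view gave 1.62. I used 1.62 and the bar was gripped on the first try.
- **Robot:** the arm was clear of everything when I handed in.

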